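Set the length stop of a last cut-off jig from one side, then press the last home

TASK

On the cut-off jig, set the toe stop to the set mark with the crank: wind the stop back past the mark, then bring it up to the mark moving towards the wooden last only, so that the play in its rack drive is taken up, and leave its pointer level with the tip of the mark. Then push the wooden last along its trough until its toe is pressed firmly but gently against the stop (a steady 14 N or so at the stop, over and above what sliding the last takes: at least 10 N, never over 18 N) and leave it there, the stop still on its mark.

Things in the scene. Friction and masses are not known exactly. Their poses are not given: they have to be found in the camera images.
- jig: Saw cut-off jig, fixed: grey aluminium bed 100 x 485 x 18 mm, long along its own y (-240 to +245 mm); origin at bench level on the trough's middle line. Trough for the last: bed top between two steel rails 51 mm apart, 12 mm high over it, y = -100 to +235 mm. Dark saw-guide posts, 89 mm over the bench, 70 mm clear between, beside it at y = 72 to 98 mm. The crank stands at the -y end.
- toe_stop: Steel slide block 56 mm long with an upright plate (46 mm wide, 20 to 78 mm over the bench) facing the last. Slides along the jig's y with 6 N friction, driven by a key of the rack in a slot 6 mm wider: after a reversal the crank turns 0.43 rad before it follows. Pushed to -y it holds (to about 20 N) only if last driven to +y, else it gives up to 6 mm. Key's start in the slot unknown. Jig's axes.
- stop_pointer (a point): Tip of the pointer on the toe stop, on its -x side, 38 mm over the bench, pointing to the jig's -x at the scale; 20 mm to the -y of the stop's face. Axes of the jig.
- stop_face (a point): Centre of the stop's face (the side that the last's toe meets, looking to the jig's +y), 43 mm over the bench. Axes of the jig.
- mark_tip (a point): Pointed tip of the set mark: a small fixed steel block (18 x 16 x 17 mm, round screw on top) clamped on the scale ledge on the jig's -x side, tip towards the jig's +x, 35 mm over the bench. Pointer and mark are level when both have the same y in the jig's frame. At the start the pointer stands 12 to 44 mm on the mark's +y side. Jig's axes.
- crank (a joint): Angle of the crank in rad, 0 at the start, limits -4.8 and +1.5. Positive is anticlockwise from above and moves the rack 14 mm per rad to the jig's +y (towards the last); negative winds back. It takes about 0.2 N m to turn (4 N at the handle, 5 to 6 N once the stop follows) and stays where it is left.
- crank_axis (a point): Point on the crank's vertical axis, 90 mm over the bench, at y = -175 mm on the jig's middle line.
- handle_grip (a point): Centre of the crank's upright black handle: round, 16 mm across, 49 mm tall (64 to 113 mm over the bench, this point 90 mm), turning freely about its own upright axis, on an arm of 55 mm about the crank's axis (arm's top 62 mm over the bench). It can be held from above in any direction and led round the circle without turning the hand.
- hold_down_top (a point): Top of the weighted hold-down: a dark steel disc 38 mm across on a sliding rod, in an aluminium bridge (96 mm wide, 99 mm high) across the trough at the jig's y = +35 mm. Its round foot hangs 45 mm over the bench and rides up on the last as the toe slides under it; by its unknown weight (0.1 to 0.8 kg) sliding the last then takes 2 to 13 N (up to a third less once it stands). Top 121 to 143 mm over the bench.
- last: The wooden last half (pale maple, loose, 0.18 kg nominal, 152 long, 44 wide, 50 mm high) lying in the jig's trough. Origin in the middle of its underside; its own x runs from the blunt back end (-76 mm) to the tapered toe (+76 mm) and points to the jig's -y, at the stop. At the start its toe is 58 to 84 mm from the stop's face.
- last_mid (a point): Middle of the last, 25 mm over its underside (43 mm over the bench). Axes of the last.
- last_toe (a point): The toe end of the last (a blunt edge 24 mm high at the last's x = +75.5 mm), 12 mm over its underside, nearest the stop. Axes of the last.
- last_back (a point): Middle of the blunt back end of the last (last's x = -75.5 mm, face about 36 mm wide, 40 mm high), 22 mm over its underside, 40 mm over the bench; pushing here towards the jig's -y slides the last under the hold-down to the stop. Axes of the last.
Things that resemble listed ones, but are neither listed nor needed, are in the scene too. Leave any turquoise look-alike of the last alone.

How it is judged:
On the way, in this order (a step that is already met when the one before it is completed fails the run):
1. the toe stop is wound back until its pointer is at least 3 mm past the mark, on the side away from the last (y of stop_pointer in the frame of mark_tip below -0.003 m), for 0.1 s.
2. the stop, coming back towards the last, stands still with its pointer within 2 mm of the mark (y of stop_pointer in the frame of mark_tip between -0.002 and 0.002 m and velocity of joint crank between -0.05 and 0.05 rad/s), for 0.3 s.
3. the last is pressed against the stop with more than 10 N for 0.2 s while the pointer stays within 2 mm of the mark (y of stop_pointer in the frame of mark_tip between -0.002 and 0.002 m and contact force between last and toe_stop above 10 N), for 0.2 s.
At the end, for the whole second after the job is handed in: The stop's pointer is within 2 mm of the tip of the mark along the jig, and the last lies flat and at rest in the trough with its toe within 3 mm of the stop's face (y of stop_pointer in the frame of mark_tip between -0.002 and 0.002 m and y of last_toe in the frame of stop_face below 0.003 m and height (world z) of last below 0.022 m and angle between last's own z axis and vertical below 0.06 rad and angle between the x axis of last and the y axis of jig, either way round below 0.15 rad and linear speed of last below 0.01 m/s); the robot touches nothing.
It fails at once if the last is pressed against the stop with more than 18 N (contact force between last and toe_stop above 18 N).
It also fails if it takes over 72 s, if anything falls off the work surface, if the arm or the gripper's body presses on something with over 40 N, if the wrist force passes 120 N, or if a joint passes its speed limit or range.

ROBOT

A 6-joint arm with a two-finger parallel gripper is mounted at the origin on a cart in front of the work surface, level with it; the furniture and walls round the work are solid. World frame = base frame: x ahead of the robot, y to its left, z up, the work surface at z = 0. Lengths are in m, angles in rad, forces in N, time in s.
With the tool pointing down it reaches from about 0.375 to 0.75 m from the base axis. Payload 9 kg.
Tool frame: the origin (TCP) lies midway between the tips of the shut fingers; the grasp point (between the pads) lies bot.grasp_offset behind it (bot.grasp_offset is the distance from the TCP to the grasp point, in m); z points along the fingers, y is the line along which they close (so a half turn about z gives the same grasp; the last joint's range is limited). The gripper opens to 85 mm and grips with 20 to 120 N. Pads are 22 mm wide; open, the fingers measure 114 mm over their backs; the gripper's body (76 mm by 85 mm) begins 54 mm behind the grasp point. The pads swing forward as they close: fully open they stand 13 mm farther back than shut.
Start: joints at [0.986, 0.104, 0.097, 1.564, 0, 1.353], TCP at [0.215, 0.56, 0.193] pointing down, gripper open.
Joint ranges: [-2.99, 2.99], [-0.84, 1.86], [-1.1, 1.16], [-1.84, 2.11], [-1.51, 1.56], [-3.14, 3.14]. Speed limits (rad/s): [2.22, 2.22, 2.57, 3.14, 3.14, 3.14].

INTERFACE

Orientations are given as a 3x3 rotation matrix whose columns are the frame's x, y, z axes.
In Python, from bench import monitor, vision, bot gives the robot as it stands. The module is installed in compiled form; this text tells all that it offers.
- The arm moves only by the tool drive_tool, never from a script. Its argument "series" is a list of rows, each an object with "slide": the shift along the world's x, y, z in m, a list of three; "delta_rot": the turn, a rotation vector about the world's x, y, z in degrees, a list of three; "gripper": the gripper command: -1 is fully open, 1 is shut, values between are in proportion. In form: [{"slide": [dx, dy, dz], "delta_rot": [ax, ay, az], "gripper": gripper}, ...]. A call has 1 to 5 rows; each row is the pose to reach, as a shift and turn from the pose commanded when the call began; what a row does not reach only later rows make up. A row lasts 1/8 s, in which the tool goes at most 62.5 mm and 10.7 degrees, less where a joint would pass 70% of its speed; a pose out of reach is approached as far as the arm can. A call with a gripper value outside its range is refused whole. The fingers move at their own pace and stop on an object; "force" is the grip in N (left out, the last holds). Time passes only in rows, so rows that repeat a pose let the fingers close. It gives the time, the measured TCP pose, the force, the opening and the grip force at its end, in the units of the state.
- monitor.get_state(): the state, without advancing time (a new reading comes with each control period).
- vision.get_image(name): name is "scene" or "top"; returns (picture, depth): 420x560x3 uint8, red, green, blue; 420x560 float32, m along the optical axis (not along the pixel's ray), 0 where there is no reading.
- vision.get_calibration(name): a dict with "intrinsics" (3x3 intrinsics, pixels), "dist" ([k1, k2, p1, p2, k3] as OpenCV has them; the pictures are not rectified), "T" (4x4, takes a point from camera to world coordinates). Camera axes: x right, y up, looking along -z (the intrinsics and any distortion apply to the point x, -y, -z); pixel columns grow to the right and rows downward; lengths in m; the calibration is good to about 2 mm. A picture is of the moment at which its call begins. get_calibration takes no time and is no camera call.
- bot.hand_in(): hands the job in; it is judged then, once.
The state is a dict: "time": time; "joint_pos": joint angles; "qd": joint speeds; "joint_efforts": joint torques, N m; "eef_pos": TCP position; "tool_rot": TCP orientation; "wrist_force": force on the tool from outside, world axes, zero at the start; "ft_torque": the same for the moment, N m; "opening": finger opening in m; "grasp_force": force on a finger pad.
Only numpy, scipy, OpenCV 4.12 (cv2) and the standard library are available. Lean on these libraries where they do the work, as an engineer would, in place of code of your own. Each camera call takes 0.05 s, during which the arm holds its last target. There are 200 camera calls.

## Working session

There is one attempt and no reset: what is moved stays moved. The work goes in short steps, Python scripts to look and compute and a tool call to move; the robot and the scene stay as the last step left them, time stands still between calls to the robot, and variables do not carry over. Pictures are saved under pics/ and viewed, at most 10 in all, crops included, and the job is handed in when it is done.

Besides the shell and the picture viewer there is one more tool, called after "Emit:" as name(argument=value, ...), one argument or row to a line, values as JSON. drive_tool: Moves the arm, as the interface text tells. Its arguments: {"type":"object","properties":{"series":{"type":"array"},"force":{"type":"number"}},"required":["series"]}

```bash
mkdir -p pics; cat > h.py <<'E'
import numpy as np, cv2
from bench import monitor, vision, bot
def grab(n,tag):
    im,d=vision.get_image(n); cv2.imwrite(f'pics/{tag}.png',im[:,:,::-1]); np.savez(f'pics/{tag}.npz',im=im,d=d); return im,d
def ray(n,u,v):
    c=vision.get_calibration(n); K=np.array(c['intrinsics'],float); D=np.array(c['dist'],float);T=np.array(c['T'])
    p=cv2.undistortPoints(np.array([[[u,v]]],float),K,D)[0,0]
    return T[:3,3], T[:3,:3]@np.array([p[0],-p[1],-1.])
def atz(n,u,v,z):
    o,r=ray(n,u,v); return o+r*(z-o[2])/r[2]
def atd(n,u,v,d):
    o,r=ray(n,u,v); return o+r*d
def proj(n,P):
    c=vision.get_calibration(n); K=np.array(c['intrinsics'],float); D=np.array(c['dist'],float);T=np.array(c['T'])
    q=(np.atleast_2d(P)-T[:3,3])@T[:3,:3]; q=q*[1,-1,-1]
    return cv2.projectPoints(q,np.zeros(3),np.zeros(3),K,D)[0][:,0]
E
python3 - <<'E'
from h import *
np.set_printoptions(precision=4,suppress=True)
a,_=grab('scene','s0'); b,_=grab('top','t0')
for n in('scene','top'): print(vision.get_calibration(n))
print(monitor.get_state(), bot.grasp_offset)
E
```

```text
{'intrinsics': array([[519.7245,   0.    , 277.264 ],
       [  0.    , 519.7245, 213.5818],
       [  0.    ,   0.    ,   1.    ]]), 'dist': array([-0.2012,  0.    ,  0.    ,  0.    ,  0.    ]), 'T': array([[ 0.5876,  0.5861, -0.5579, -0.1223],
       [-0.809 ,  0.4097, -0.4216, -0.5022],
       [-0.0186,  0.699 ,  0.7149,  0.958 ],
       [ 0.    ,  0.    ,  0.    ,  1.    ]])}
{'intrinsics': array([[521.4808,   0.    , 281.2623],
       [  0.    , 521.4808, 207.7671],
       [  0.    ,   0.    ,   1.    ]]), 'dist': array([-0.0111,  0.    ,  0.    ,  0.    ,  0.    ]), 'T': array([[-0.0188,  0.9844, -0.175 ,  0.3545],
       [-0.9997, -0.0213, -0.0122, -0.0277],
       [-0.0158,  0.1747,  0.9845,  1.141 ],
       [ 0.    ,  0.    ,  0.    ,  1.    ]])}
{'time': 0.1, 'joint_pos': array([ 0.9863,  0.1047,  0.0965,  1.5639, -0.    ,  1.3531]), 'qd': array([ 0.0008, -0.0013,  0.0034, -0.0002, -0.0001,  0.0001]), 'joint_efforts': array([  0.0065, -55.8207,  50.4718,   0.0132,  -0.0003,   0.    ]), 'eef_pos': array([0.215 , 0.5598, 0.1925]), 'tool_rot': array([[-0.9335,  0.3586, -0.0007],
       [ 0.3586,  0.9335, -0.001 ],
       [ 0.0003, -0.0012, -1.    ]]), 'wrist_force': array([-0.2034, -0.5068,  0.3436]), 'ft_torque': array([ 0.0311,  0.0116, -0.0018]), 'grasp_force': 0.0, 'opening': 0.08543996082379342} 0.0187
```

View pics/t0.png

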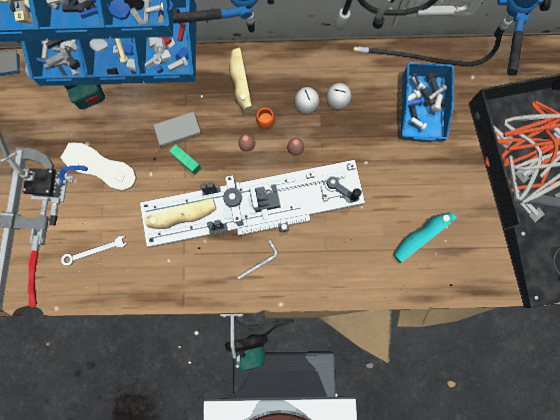

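View pics/s0.png

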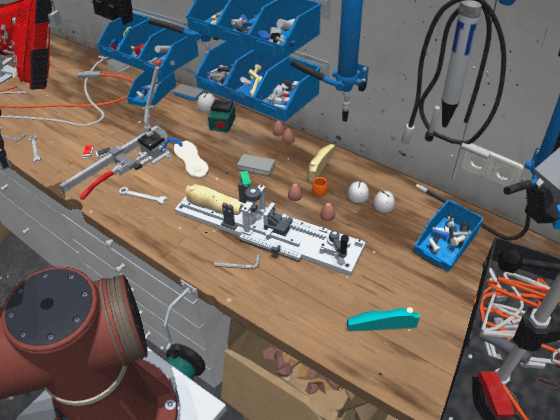

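```bash
python3 - <<'E'
from h import *
im=cv2.imread('pics/t0.png'); cv2.imwrite('pics/t0c.png',cv2.resize(im[150:255,130:375],None,fx=3.2,fy=3.2,interpolation=cv2.INTER_CUBIC))
im=cv2.imread('pics/s0.png'); cv2.imwrite('pics/s0c.png',cv2.resize(im[165:280,165:375],None,fx=3.8,fy=3.8,interpolation=cv2.INTER_CUBIC))
E
```

```text
(no output)
```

View pics/t0c.png

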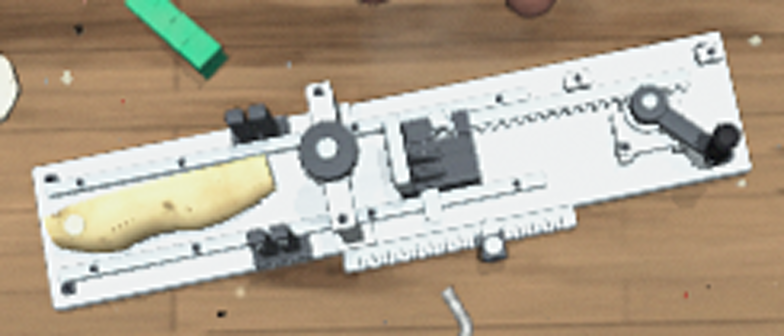

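View pics/s0c.png

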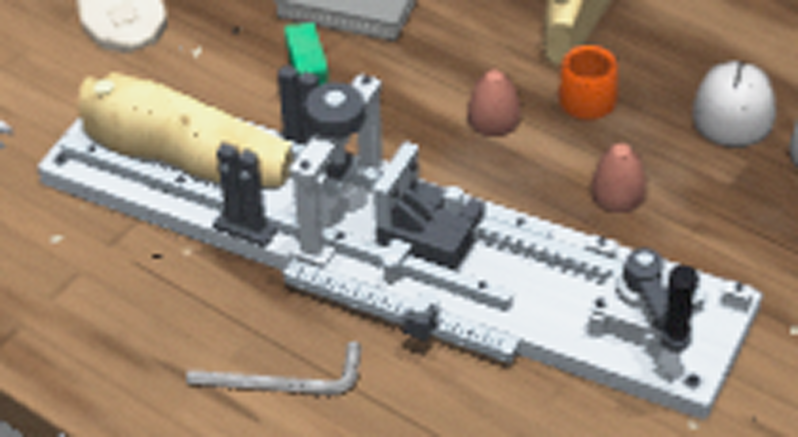

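```bash
cat > fit.py <<'E'
from h import *
from scipy.optimize import least_squares
np.set_printoptions(precision=4,suppress=True)
tc=lambda p:((np.array(p)+.5)/3.2-.5+[130,150])
sc=lambda p:((np.array(p)+.5)/3.8-.5+[165,165])
J=lambda q,P:np.array(P)@np.array([[np.cos(q[2]),np.sin(q[2]),0],[-np.sin(q[2]),np.cos(q[2]),0],[0,0,1]])+[q[0],q[1],0]
if __name__=='__main__':
    C=np.array([[.05,.245,.018],[-.05,.245,.018],[.05,-.24,.018],[-.05,-.24,.018]])
    t=tc([(35,170),(55,308),(720,33),(750,170)]); s=sc([(42,168),(760,292),(705,400)])
    for w in(0,1):
        W=[atz('top',*p,.018) for p in t] if w==0 else [atz('scene',*p,.018) for p in s]
        CC=C if w==0 else C[[1,2,3]]
        r=least_squares(lambda q:(J(q,CC)-W)[:,:2].ravel(),[.4,0,.2]); print(r.x,r.fun*1000)
        q=r.x
    T=lambda p,z:atz('top',*tc(p),z); S=lambda p,z:atz('scene',*sc(p),z)
    r=least_squares(lambda q:np.r_[(J(q,C)-[atz('top',*p,.018) for p in t])[:,:2].ravel(),(J(q,C[[1,2,3]])-[atz('scene',*p,.018) for p in s])[:,:2].ravel()],[.4,0,.2]); q=r.x;print('both',q)
    inv=lambda P:J([0,0,-q[2]],np.array(P)-[q[0],q[1],0])
    for n,P in dict(hT=T((724,135),.113),hS=S((684,275),.113),ptrT=T((432,218),.038),ptrS=S((389,277),.038),markT=T((490,236),.035),markS=S((418,310),.035),discT=T((328,150),.13),backT=T((48,220),.04),backS=S((80,105),.05),toeT=T((272,182),.035),faceT=T((388,160),.078)).items(): print(n,P,inv(P))
    print('axis',J(q,[0,-.175,.09]))
E
python3 fit.py
```

```text
[0.5674 0.048  0.1781] [ 1.2636  2.1362 -1.5707  0.7611  0.8441 -0.7163 -0.537  -2.181 ]
[0.5662 0.0505 0.1792] [-1.234   4.8816  2.3598 -1.2685 -1.1259 -3.6131]
both [0.5669 0.049  0.1782]
hT [ 0.5664 -0.1655  0.113 ] [-0.0385 -0.2111  0.113 ]
hS [ 0.5635 -0.1661  0.113 ] [-0.0415 -0.2111  0.113 ]
ptrT [0.5295 0.022  0.038 ] [-0.0416 -0.02    0.038 ]
ptrS [0.5174 0.0137 0.038 ] [-0.055 -0.026  0.038]
markT [ 0.5169 -0.0166  0.035 ] [-0.0608 -0.0557  0.035 ]
markS [ 0.508  -0.0156  0.035 ] [-0.0695 -0.0531  0.035 ]
discT [0.5589 0.0816 0.13  ] [-0.0021  0.0335  0.13  ]
backT [0.5333 0.2797 0.04  ] [0.0078 0.233  0.04  ]
backS [0.5132 0.272  0.05  ] [-0.0133  0.2289  0.05  ]
toeT [0.5569 0.1298 0.035 ] [0.0044 0.0813 0.035 ]
faceT [0.5619 0.0482 0.078 ] [-0.0051  0.0001  0.078 ]
axis [ 0.5979 -0.1232  0.09  ]
```

Emit:
drive_tool(
  series=[
    {"slide": [0.027,-0.056,0.002],"delta_rot": [0,0,8],"gripper": -1},
    {"slide": [0.054,-0.112,0.004],"delta_rot": [0,0,16],"gripper": -0.3},
    {"slide": [0.081,-0.168,0.006],"delta_rot": [0,0,24],"gripper": -0.1},
    {"slide": [0.108,-0.224,0.007],"delta_rot": [0,0,32],"gripper": 0},
    {"slide": [0.135,-0.28,0.007],"delta_rot": [0,0,40],"gripper": 0},
  ],
)

```text
time: 0.72
eef_pos: [0.3501, 0.2797, 0.2001]
tool_rot: [[-0.945, -0.327, 0.0], [-0.327, 0.945, 0.0], [-0.0, 0.0, -1.0]]
wrist_force: [0.7, 0.8, -0.1]
opening: 0.0429
grasp_force: 0.0
```

Emit:
drive_tool(
  series=[
    {"slide": [0.027,-0.056,0],"delta_rot": [0,0,8],"gripper": 0},
    {"slide": [0.054,-0.112,0],"delta_rot": [0,0,16],"gripper": 0},
    {"slide": [0.081,-0.168,0],"delta_rot": [0,0,24],"gripper": 0},
    {"slide": [0.108,-0.224,0],"delta_rot": [0,0,32],"gripper": 0},
    {"slide": [0.135,-0.28,0],"delta_rot": [0,0,40],"gripper": 0},
  ],
)

```text
time: 1.35
eef_pos: [0.4828, 0.0043, 0.2001]
tool_rot: [[-0.514, -0.858, 0.0], [-0.858, 0.514, 0.0], [-0.0, 0.0, -1.0]]
wrist_force: [1.1, 0.4, -0.1]
opening: 0.0427
grasp_force: 0.0
```

Emit:
drive_tool(
  series=[
    {"slide": [0.027,-0.056,0],"delta_rot": [0,0,8],"gripper": 0},
    {"slide": [0.054,-0.112,0],"delta_rot": [0,0,11],"gripper": 0},
    {"slide": [0.08,-0.166,0],"delta_rot": [0,0,11],"gripper": 0},
    {"slide": [0.08,-0.166,-0.04],"delta_rot": [0,0,11],"gripper": 0},
    {"slide": [0.08,-0.166,-0.07],"delta_rot": [0,0,11],"gripper": 0},
  ],
)

```text
time: 1.98
eef_pos: [0.5619, -0.1603, 0.128]
tool_rot: [[-0.347, -0.938, -0.002], [-0.938, 0.347, 0.001], [-0.0, 0.002, -1.0]]
wrist_force: [-0.4, 0.1, 0.2]
opening: 0.0428
grasp_force: 0.0
```

```bash
python3 - <<'E'
from h import *
print(monitor.get_state()['eef_pos'])
a,_=grab('scene','s1'); b,_=grab('top','t1')
def up(im,x,y,w,h,f): return cv2.resize(im[y:y+h,x:x+w],(400,400),interpolation=cv2.INTER_CUBIC)
cv2.imwrite('pics/m1.png',np.hstack([up(a,315,205,60,60,0),up(b,310,155,60,60,0)])[:,:,::-1])
for z in(.113,.13): print(proj('scene',[.565,-.166,z]),proj('top',[.565,-.166,z]))
E
```

```text
[ 0.56190055 -0.16034741  0.12801575]
[[344.93701541 236.55783546]] [[356.17615781 192.53907325]]
[[345.5335161  231.30198995]] [[357.25645197 190.78961484]]
```

View pics/m1.png

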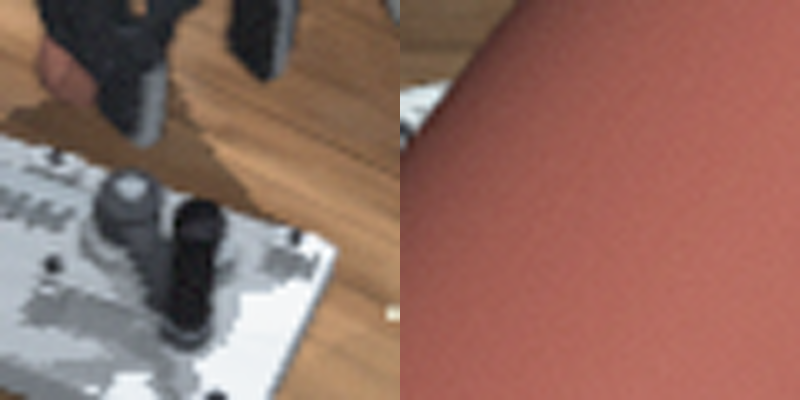

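```bash
python3 - <<'E'
from h import *
np.set_printoptions(precision=4,suppress=True)
print(monitor.get_state()['eef_pos'],proj('scene',[.562,-.160,.136]))
d=np.load('pics/s1.npz')['d']
for u,v in[(337,224),(336,224),(337,222),(355,215),(354,215),(344,236),(345,237)]: print(u,v,d[v,u],atd('scene',u,v,d[v,u]))
E
```

```text
[ 0.56   -0.1587  0.126 ] [[342.6386 229.0868]]
337 224 1.0666891 [ 0.5324 -0.1607  0.1782]
336 224 1.0698515 [ 0.5332 -0.158   0.1759]
337 222 1.0576333 [ 0.5293 -0.1619  0.1877]
355 215 1.0875851 [ 0.5787 -0.177   0.1754]
354 215 1.0886029 [ 0.5781 -0.175   0.1747]
344 236 1.1295183 [ 0.5647 -0.1637  0.1137]
345 237 1.1271322 [ 0.5632 -0.1671  0.1139]
```

```bash
python3 - <<'E'
from h import *
np.set_printoptions(precision=4,suppress=True)
s=monitor.get_state();print(s['time'],s['eef_pos'],s['qd'],s['joint_pos'])
a,d=grab('scene','s2')
s=monitor.get_state();print(s['time'],s['eef_pos'],s['qd'],s['wrist_force'])
d0=np.load('pics/s1.npz')['d']
ys,xs=np.where((abs(d-d0)>.02)); print(len(ys))
for y in range(212,240,2):
  print(y,[int(x) for x in range(325,366) if d[y,x]<1.10 and d[y,x]>0][::5])
for u,v in[(337,224),(336,226),(355,215),(354,217)]: print(u,v,d[v,u],atd('scene',u,v,d[v,u]))
E
```

```text
2.075 [ 0.56   -0.1587  0.126 ] [ 0.0067 -0.0311  0.0683  0.0486 -0.0005  0.0002] [-0.5007  0.0566 -0.0743  1.4468  0.     -1.7184]
2.125 [ 0.561  -0.159   0.1286] [ 0.0046 -0.0273  0.0527  0.0171  0.001   0.0005] [-0.4206 -0.6934  0.376 ]
2675
212 [325, 330, 335, 349, 354]
214 [325, 330, 335, 351]
216 [327, 332, 337, 353]
218 [329, 334, 339]
220 [328, 333, 338]
222 [329, 334]
224 [331, 336]
226 [333, 338]
228 []
230 []
232 []
234 []
236 []
238 []
337 224 1.0675313 [ 0.5329 -0.1604  0.1776]
336 226 1.0691346 [ 0.5303 -0.1599  0.1736]
355 215 1.0872021 [ 0.5784 -0.1772  0.1757]
354 217 1.0907665 [ 0.577  -0.1761  0.1702]
```

```bash
python3 - <<'E'
from h import *
b=np.load('pics/s2.npz')['im'].copy()
c=cv2.resize(b[100:280,260:440],None,fx=3.3,fy=3.3,interpolation=cv2.INTER_CUBIC)
for z in(.129,.16,.19,.22):
  p=proj('scene',[.561,-.159,z])[0]; cv2.circle(c,tuple(int(round(k)) for k in (p-[260,100]+.5)*3.3),3,(255,0,0),-1)
cv2.imwrite('pics/m2.png',c[:,:,::-1])
E
```

```text
(no output)
```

View pics/m2.png

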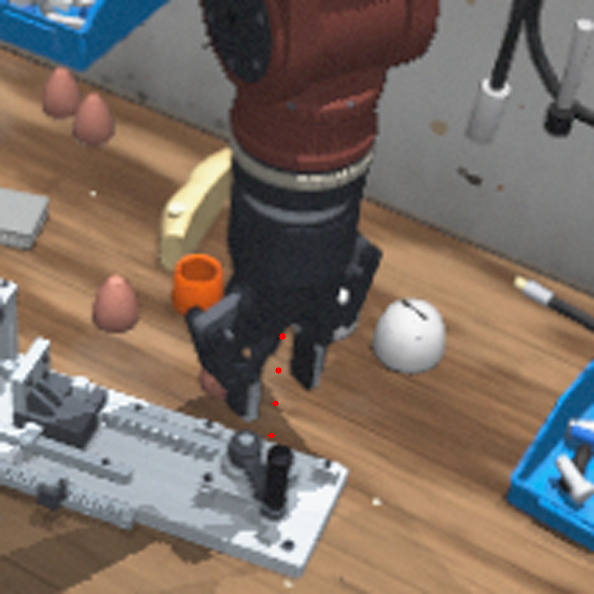

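Emit:
drive_tool(
  series=[
    {"slide": [0.002,-0.003,-0.01],"delta_rot": [0,0,0],"gripper": 0},
    {"slide": [0.004,-0.006,-0.03],"delta_rot": [0,0,0],"gripper": 0},
    {"slide": [0.004,-0.006,-0.03],"delta_rot": [0,0,0],"gripper": 0},
    {"slide": [0.004,-0.006,-0.03],"delta_rot": [0,0,0],"gripper": 0},
  ],
)

```text
time: 2.62
eef_pos: [0.5663, -0.1656, 0.1004]
tool_rot: [[-0.345, -0.938, -0.0], [-0.938, 0.345, 0.0], [-0.0, 0.0, -1.0]]
wrist_force: [-0.1, -1.5, 0.3]
opening: 0.0426
grasp_force: 0.0
```

```bash
python3 - <<'E'
from h import *
np.set_printoptions(precision=4,suppress=True)
a,d=grab('scene','s3')
s=monitor.get_state();print(s['time'],s['eef_pos'],s['wrist_force'],s['joint_pos'])
b=a.copy()
c=cv2.resize(b[180:270,300:390],None,fx=6,fy=6,interpolation=cv2.INTER_CUBIC)
for z in(s['eef_pos'][2],.113,.14,.16):
  p=proj('scene',[*s['eef_pos'][:2],z])[0]; cv2.circle(c,tuple(int(round(k)) for k in (p-[300,180]+.5)*6),3,(255,0,0),-1)
cv2.imwrite('pics/m3.png',c[:,:,::-1])
for v in range(214,246,2):
  w=[(u,*[round(float(t),3) for t in atd('scene',u,v,d[v,u])]) for u in (332,336,340,350,354,358)]
  print(v,[(k[0],k[3]) for k in w])
E
```

```text
2.675 [ 0.5665 -0.1657  0.1007] [-0.5203  0.2179  0.7072] [-0.506   0.0763 -0.0997  1.3943  0.0001 -1.7243]
214 [(332, 0.226), (336, 0.191), (340, 0.206), (350, -0.001), (354, 0.17), (358, 0.176)]
216 [(332, 0.217), (336, 0.191), (340, 0.203), (350, -0.004), (354, 0.162), (358, 0.17)]
218 [(332, 0.211), (336, 0.194), (340, 0.198), (350, 0.149), (354, 0.158), (358, 0.163)]
220 [(332, 0.207), (336, 0.193), (340, 0.192), (350, 0.14), (354, 0.152), (358, 0.16)]
222 [(332, 0.201), (336, 0.187), (340, 0.188), (350, 0.002), (354, 0.147), (358, 0.153)]
224 [(332, 0.194), (336, 0.178), (340, 0.18), (350, 0.0), (354, 0.14), (358, 0.147)]
226 [(332, 0.188), (336, 0.17), (340, 0.172), (350, 0.003), (354, -0.002), (358, -0.002)]
228 [(332, 0.157), (336, 0.168), (340, 0.167), (350, -0.0), (354, -0.004), (358, -0.004)]
230 [(332, -0.0), (336, 0.157), (340, 0.159), (350, -0.002), (354, -0.0), (358, -0.001)]
232 [(332, 0.066), (336, 0.152), (340, 0.153), (350, 0.0), (354, -0.005), (358, -0.002)]
234 [(332, 0.065), (336, 0.065), (340, 0.145), (350, -0.0), (354, -0.004), (358, 0.001)]
236 [(332, 0.065), (336, 0.068), (340, 0.02), (350, -0.002), (354, -0.003), (358, -0.002)]
238 [(332, 0.06), (336, 0.06), (340, 0.048), (350, 0.018), (354, 0.021), (358, -0.0)]
240 [(332, 0.056), (336, 0.062), (340, 0.048), (350, 0.019), (354, 0.014), (358, 0.037)]
242 [(332, 0.047), (336, 0.062), (340, 0.062), (350, 0.026), (354, 0.016), (358, 0.031)]
244 [(332, 0.047), (336, 0.058), (340, 0.059), (350, 0.017), (354, 0.021), (358, 0.026)]
```

View pics/m3.png

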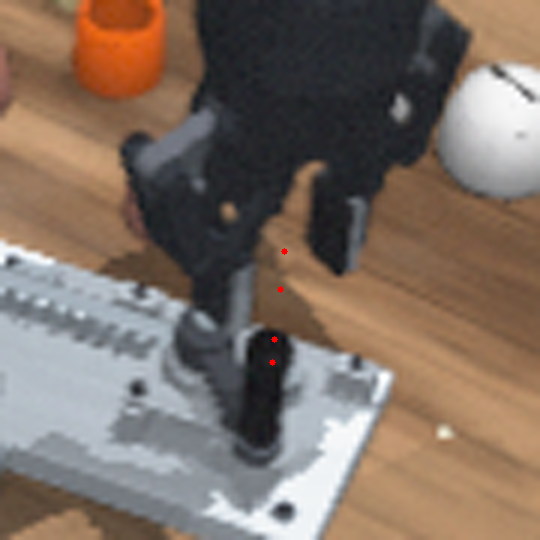

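Emit:
drive_tool(
  series=[
    {"slide": [-0.001,0,-0.015],"delta_rot": [0,0,0],"gripper": 0},
    {"slide": [-0.001,0,-0.028],"delta_rot": [0,0,0],"gripper": 0},
    {"slide": [-0.001,0,-0.028],"delta_rot": [0,0,0],"gripper": 0},
  ],
)

```text
time: 3.05
eef_pos: [0.5642, -0.165, 0.0703]
tool_rot: [[-0.345, -0.938, -0.003], [-0.938, 0.345, 0.001], [-0.0, 0.003, -1.0]]
wrist_force: [-0.2, 0.5, -0.3]
opening: 0.0427
grasp_force: 0.0
```

```bash
python3 - <<'E'
from h import *
np.set_printoptions(precision=4,suppress=True)
a,d=grab('scene','s4')
s=monitor.get_state();print(s['time'],s['eef_pos'],s['wrist_force'])
c=cv2.resize(a[190:260,310:380],None,fx=7,fy=7,interpolation=cv2.INTER_CUBIC)
cv2.imwrite('pics/m4.png',c[:,:,::-1])
for v in range(222,250,2):
  print(v,[(u,round(float(atd('scene',u,v,d[v,u])[2]),3)) for u in (334,336,338,340,342,350,352,354,356,358)])
E
```

```text
3.1 [ 0.5647 -0.1653  0.0713] [-0.531   0.5403  0.724 ]
222 [(334, 0.169), (336, 0.177), (338, 0.177), (340, 0.181), (342, 0.186), (350, 0.142), (352, 0.145), (354, 0.148), (356, 0.149), (358, 0.155)]
224 [(334, 0.159), (336, -0.001), (338, 0.178), (340, 0.18), (342, 0.185), (350, 0.135), (352, 0.137), (354, 0.143), (356, 0.144), (358, 0.149)]
226 [(334, 0.159), (336, -0.001), (338, 0.172), (340, 0.177), (342, 0.18), (350, 0.128), (352, 0.135), (354, 0.142), (356, 0.142), (358, 0.132)]
228 [(334, 0.163), (336, 0.16), (338, 0.168), (340, 0.169), (342, 0.162), (350, 0.124), (352, 0.128), (354, 0.134), (356, 0.137), (358, 0.127)]
230 [(334, 0.165), (336, 0.158), (338, 0.164), (340, 0.159), (342, 0.002), (350, 0.116), (352, 0.118), (354, 0.129), (356, 0.132), (358, 0.12)]
232 [(334, 0.169), (336, 0.158), (338, 0.157), (340, 0.153), (342, -0.003), (350, 0.11), (352, 0.116), (354, 0.122), (356, 0.123), (358, -0.003)]
234 [(334, 0.159), (336, 0.149), (338, 0.15), (340, 0.146), (342, 0.019), (350, -0.002), (352, 0.11), (354, 0.115), (356, 0.115), (358, -0.002)]
236 [(334, 0.141), (336, 0.138
[... 283 characters left out ...]
336, 0.126), (338, 0.129), (340, 0.124), (342, 0.107), (350, 0.022), (352, 0.016), (354, 0.019), (356, 0.031), (358, 0.034)]
242 [(334, 0.123), (336, 0.119), (338, 0.126), (340, 0.119), (342, 0.102), (350, 0.025), (352, 0.02), (354, 0.018), (356, 0.028), (358, 0.03)]
244 [(334, 0.046), (336, 0.112), (338, 0.116), (340, 0.06), (342, 0.093), (350, 0.018), (352, 0.02), (354, 0.019), (356, 0.023), (358, 0.025)]
246 [(334, 0.038), (336, 0.057), (338, 0.061), (340, 0.061), (342, 0.091), (350, 0.016), (352, 0.016), (354, 0.015), (356, 0.017), (358, 0.018)]
248 [(334, 0.037), (336, 0.038), (338, 0.061), (340, 0.063), (342, 0.083), (350, 0.018), (352, 0.014), (354, 0.019), (356, 0.017), (358, 0.018)]
```

View pics/m4.png

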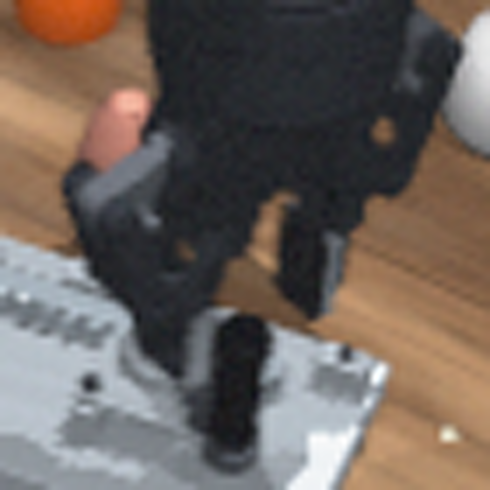

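Emit:
drive_tool(
  series=[
    {"slide": [0.001,-0.001,-0.014],"delta_rot": [0,0,0],"gripper": 0},
    {"slide": [0.001,-0.001,-0.026],"delta_rot": [0,0,0],"gripper": 0},
    {"slide": [0.001,-0.001,-0.026],"delta_rot": [0,0,0],"gripper": 0.1},
    {"slide": [0.001,-0.001,-0.026],"delta_rot": [0,0,0],"gripper": 0.3},
    {"slide": [0.001,-0.001,-0.026],"delta_rot": [0,0,0],"gripper": 0.45},
  ],
  force=40,
)

```text
time: 3.72
eef_pos: [0.5666, -0.1669, 0.0467]
tool_rot: [[-0.345, -0.938, 0.001], [-0.938, 0.345, -0.0], [0.0, -0.001, -1.0]]
wrist_force: [0.8, 0.2, 0.0]
opening: 0.0232
grasp_force: 0.0
```

```bash
python3 - <<'E'
from h import *
np.set_printoptions(precision=4,suppress=True)
a,d=grab('scene','s5')
s=monitor.get_state();print(s['time'],s['eef_pos'],s['wrist_force'],s['opening'])
c=cv2.resize(a[200:265,310:375],None,fx=6,fy=6,interpolation=cv2.INTER_CUBIC)
cv2.imwrite('pics/m5.png',c[:,:,::-1])
for v in range(234,262,2):
  print(v,[(u,round(float(atd('scene',u,v,d[v,u])[2]),3)) for u in (336,338,340,342,344,346,348,350,352,354)])
E
```

```text
3.775 [ 0.5666 -0.1668  0.0468] [-0.212  -0.6649 -0.0932] 0.023430533641213863
234 [(336, 0.14), (338, 0.136), (340, 0.136), (342, 0.144), (344, 0.142), (346, 0.106), (348, 0.111), (350, 0.117), (352, 0.122), (354, 0.121)]
236 [(336, 0.15), (338, 0.139), (340, 0.138), (342, 0.141), (344, 0.136), (346, 0.113), (348, 0.107), (350, 0.109), (352, 0.114), (354, 0.113)]
238 [(336, 0.144), (338, 0.133), (340, 0.132), (342, 0.132), (344, 0.13), (346, 0.113), (348, 0.111), (350, 0.105), (352, 0.105), (354, 0.108)]
240 [(336, 0.135), (338, 0.133), (340, 0.122), (342, 0.125), (344, 0.12), (346, 0.106), (348, 0.094), (350, 0.101), (352, 0.103), (354, 0.094)]
242 [(336, 0.127), (338, 0.117), (340, 0.113), (342, 0.113), (344, 0.103), (346, 0.101), (348, 0.089), (350, 0.09), (352, 0.095), (354, 0.016)]
244 [(336, 0.102), (338, 0.106), (340, 0.107), (342, 0.109), (344, 0.097), (346, 0.096), (348, 0.03), (350, 0.087), (352, 0.088), (354, 0.018)]
246 [(336, 0.094), (338, 0.104), (340, 0.102), (342, 0.105), (344, 0.09), (346, 0.088), (348, 0.022), (350, 0.014), (352, 0.018), (354, 0.018)]
248 [(336, 0.
[... 296 characters left out ...]
(338, 0.037), (340, 0.065), (342, 0.07), (344, 0.07), (346, 0.063), (348, 0.016), (350, 0.02), (352, 0.016), (354, 0.016)]
254 [(336, 0.031), (338, 0.033), (340, 0.058), (342, 0.06), (344, 0.061), (346, 0.058), (348, 0.017), (350, 0.017), (352, 0.018), (354, 0.014)]
256 [(336, 0.029), (338, 0.027), (340, 0.054), (342, 0.058), (344, 0.057), (346, 0.016), (348, 0.016), (350, 0.016), (352, 0.016), (354, 0.017)]
258 [(336, 0.019), (338, 0.02), (340, 0.017), (342, 0.015), (344, 0.016), (346, 0.016), (348, 0.017), (350, 0.016), (352, 0.018), (354, 0.016)]
260 [(336, 0.015), (338, 0.013), (340, 0.016), (342, 0.016), (344, 0.014), (346, 0.018), (348, 0.017), (350, 0.018), (352, 0.017), (354, 0.014)]
```

View pics/m5.png

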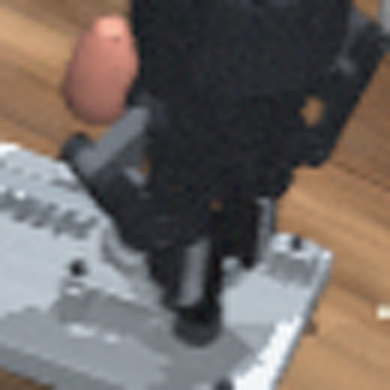

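Emit:
drive_tool(
  series=[
    {"slide": [0,0,0],"delta_rot": [0,0,0],"gripper": 0.8},
    {"slide": [0,0,0],"delta_rot": [0,0,0],"gripper": 1},
    {"slide": [0,0,0],"delta_rot": [0,0,0],"gripper": 1},
  ],
  force=40,
)

```text
time: 4.15
eef_pos: [0.5663, -0.1668, 0.0467]
tool_rot: [[-0.345, -0.938, 0.0], [-0.938, 0.345, -0.0], [0.0, -0.0, -1.0]]
wrist_force: [-3.2, 0.2, 5.4]
opening: 0.0149
grasp_force: 39.0
```

```bash
cat > circ.py <<'E'
from h import *
import sys
# offsets from start handle for crank angles, centre jig
s=monitor.get_state();p=s['eef_pos'];print(s['time'],p.round(4),s['wrist_force'].round(1),s['ft_torque'].round(2),round(s['opening'],4))
c=np.array([float(sys.argv[1]),float(sys.argv[2])]); v=p[:2]-c; print('r',np.hypot(*v).round(4),'ang',np.degrees(np.arctan2(v[1],v[0])).round(1))
if len(sys.argv)>3:
  a0=np.arctan2(v[1],v[0])
  for th in map(float,sys.argv[3:]):
    a=a0+np.radians(th); print(th,(c+.055*np.array([np.cos(a),np.sin(a)])-p[:2]).round(4))
E
python3 circ.py .598 -.1232 -10 -20 -30 -40 -50
```

```text
4.15 [ 0.5663 -0.1668  0.0467] [-3.2  0.2  5.4] [ 0.17  0.67 -0.01] 0.0149
r 0.0539 ang -126.0
-10.0 [-0.0079  0.0054]
-20.0 [-0.0139  0.0128]
-30.0 [-0.0186  0.0212]
-40.0 [-0.0217  0.0303]
-50.0 [-0.0232  0.0398]
```

Emit:
drive_tool(
  series=[
    {"slide": [-0.007,0.005,0],"delta_rot": [0,0,0],"gripper": 1},
    {"slide": [-0.0134,0.0126,0],"delta_rot": [0,0,0],"gripper": 1},
    {"slide": [-0.0182,0.021,0],"delta_rot": [0,0,0],"gripper": 1},
    {"slide": [-0.0214,0.0302,0],"delta_rot": [0,0,0],"gripper": 1},
    {"slide": [-0.0214,0.0302,0],"delta_rot": [0,0,0],"gripper": 1},
  ],
)

```text
time: 4.78
eef_pos: [0.5449, -0.136, 0.0467]
tool_rot: [[-0.345, -0.939, 0.001], [-0.939, 0.345, -0.0], [-0.0, -0.001, -1.0]]
wrist_force: [1.3, 1.0, 5.3]
opening: 0.0148
grasp_force: 39.5
```

```bash
python3 circ.py .598 -.1232 -10 -20 -30 -40 -50
```

```text
4.775 [ 0.5449 -0.136   0.0467] [1.3 1.  5.3] [ 0.11 -0.19  0.04] 0.0148
r 0.0546 ang -166.4
-10.0 [-0.0018  0.0094]
-20.0 [-0.0016  0.019 ]
-30.0 [0.0003 0.0284]
-40.0 [0.0038 0.0373]
-50.0 [0.0088 0.0455]
```

Emit:
drive_tool(
  series=[
    {"slide": [-0.0018,0.0094,0],"delta_rot": [0,0,0],"gripper": 1},
    {"slide": [-0.0016,0.019,0],"delta_rot": [0,0,0],"gripper": 1},
    {"slide": [0.0003,0.0284,0],"delta_rot": [0,0,0],"gripper": 1},
    {"slide": [0.0038,0.0373,0],"delta_rot": [0,0,0],"gripper": 1},
    {"slide": [0.0088,0.0455,0],"delta_rot": [0,0,0],"gripper": 1},
  ],
)

```text
time: 5.4
eef_pos: [0.5526, -0.0912, 0.0467]
tool_rot: [[-0.346, -0.938, -0.002], [-0.938, 0.346, -0.001], [0.002, 0.002, -1.0]]
wrist_force: [-5.3, -3.9, 9.5]
opening: 0.0149
grasp_force: 40.1
```

```bash
python3 circ.py .598 -.1232 -10 -20 -30 -40 -50 -60
```

```text
5.4 [ 0.5526 -0.0912  0.0467] [-5.3 -3.9  9.5] [-0.74  1.1  -0.  ] 0.0149
r 0.0555 ang 144.8
-10.0 [0.0066 0.007 ]
-20.0 [0.014  0.0132]
-30.0 [0.0223 0.0179]
-40.0 [0.0313 0.0212]
-50.0 [0.0407 0.0228]
-60.0 [0.0503 0.0228]
```

Emit:
drive_tool(
  series=[
    {"slide": [0.0056,0.0063,0],"delta_rot": [0,0,0],"gripper": 1},
    {"slide": [0.013,0.0125,0],"delta_rot": [0,0,0],"gripper": 1},
    {"slide": [0.0213,0.0172,0],"delta_rot": [0,0,0],"gripper": 1},
    {"slide": [0.0303,0.0205,0],"delta_rot": [0,0,0],"gripper": 1},
    {"slide": [0.0397,0.0221,0],"delta_rot": [0,0,0],"gripper": 1},
  ],
)

```text
time: 6.02
eef_pos: [0.5922, -0.0673, 0.0467]
tool_rot: [[-0.345, -0.939, -0.003], [-0.939, 0.345, 0.002], [-0.001, 0.003, -1.0]]
wrist_force: [-7.0, 4.0, 12.4]
opening: 0.0151
grasp_force: 40.4
```

```bash
python3 circ.py .598 -.1232 -10 -20 -30 -40 -50 -60; cat > stop.py <<'E'
from h import *
import sys
# stop plate & mark crops: track the shift of the stop (dark block) vs t0/s0 along jig axis
np.set_printoptions(precision=2,suppress=True)
from fit import J
q=[.5669,.049,.1782]
tag=sys.argv[1]
def corr(cam,im0,im1,y0):
    # rectify an orthographic patch in the plane z (jig x -.03...03, y y0..) at 0.5mm/px
    def rect(im,z=.06):
        X,Y=np.meshgrid(np.arange(-.024,.024,.0005),np.arange(-.15,.03,.0005))
        uv=proj(cam,J(q,np.c_[X.ravel(),Y.ravel(),np.full(X.size,z)])).astype(np.float32).reshape(*X.shape,2)
        return cv2.remap(im,uv[...,0],uv[...,1],cv2.INTER_CUBIC)
    a,b=rect(im0),rect(im1)
    r0=int((y0+.15)/.0005)
    t=a[r0-100:r0+8]           # the stop itself: face to 50 mm behind
    m=cv2.matchTemplate(b,t,cv2.TM_CCOEFF_NORMED).ravel(); k=int(m.argmax())
    sub=0
    if 0<k<len(m)-1: sub=.5*(m[k-1]-m[k+1])/(m[k-1]-2*m[k]+m[k+1])
    return (k+sub-(r0-100))*.5, m[k]
for cam,c in(('top','t'),('scene','s')):
    im0=np.load(f'pics/{c}0.npz')['im']; im1,_=grab(cam,c+tag)
    print(cam,'stop shift mm',corr(cam,im0,im1,0.0))
E
python3 stop.py 6
```

```text
6.025 [ 0.5922 -0.0673  0.0467] [-7.   4.  12.4] [0.79 1.32 0.02] 0.0151
r 0.0561 ang 95.9
-10.0 [ 0.0097 -0.001 ]
-20.0 [ 0.0192 -0.0025]
-30.0 [ 0.0282 -0.0057]
-40.0 [ 0.0366 -0.0103]
-50.0 [ 0.044  -0.0164]
-60.0 [ 0.0503 -0.0236]
top stop shift mm (-100.0, np.float32(0.3301112))
scene stop shift mm (np.float32(-30.00924), np.float32(0.84437585))
```

Emit:
drive_tool(
  series=[
    {"slide": [0.0085,0.0,0],"delta_rot": [0,0,0],"gripper": 1},
    {"slide": [0.018,-0.0014,0],"delta_rot": [0,0,0],"gripper": 1},
    {"slide": [0.027,-0.0046,0],"delta_rot": [0,0,0],"gripper": 1},
    {"slide": [0.0354,-0.0092,0],"delta_rot": [0,0,0],"gripper": 1},
    {"slide": [0.0428,-0.0153,0],"delta_rot": [0,0,0],"gripper": 1},
  ],
)

```text
time: 6.75
eef_pos: [0.6361, -0.0822, 0.0467]
tool_rot: [[-0.344, -0.939, -0.0], [-0.939, 0.344, 0.003], [-0.003, 0.002, -1.0]]
wrist_force: [-2.3, 7.5, 10.1]
opening: 0.015
grasp_force: 40.2
```

```bash
python3 circ.py .598 -.1232 10 20 25 30 35 40 ;python3 stop.py 7; python3 - <<'E'
import cv2,numpy as np
from h import *
def up(n,x,y,w,h):
    im=np.load(n)['im'][y:y+h,x:x+w]; return cv2.resize(im,(400,300),interpolation=cv2.INTER_CUBIC)
# scene window around mark: crop (415,315)/3.8+165 -> (274,248)
cv2.imwrite('pics/m7.png',np.vstack([np.hstack([up(f'pics/{c}{k}.npz',*w) for k in(0,7)]) for c,w in(('s',(254,222,48,36)),('t',(252,206,48,36)))])[:,:,::-1])
E
```

```text
6.75 [ 0.6361 -0.0822  0.0467] [-2.3  7.5 10.1] [1.31 0.46 0.06] 0.015
r 0.056 ang 47.1
10.0 [-0.0082  0.0052]
20.0 [-0.0167  0.0096]
25.0 [-0.0212  0.0113]
30.0 [-0.0258  0.0126]
35.0 [-0.0306  0.0135]
40.0 [-0.0353  0.0139]
top stop shift mm (-100.0, np.float32(0.24738602))
scene stop shift mm (np.float32(-42.444637), np.float32(0.82642424))
```

View pics/m7.png

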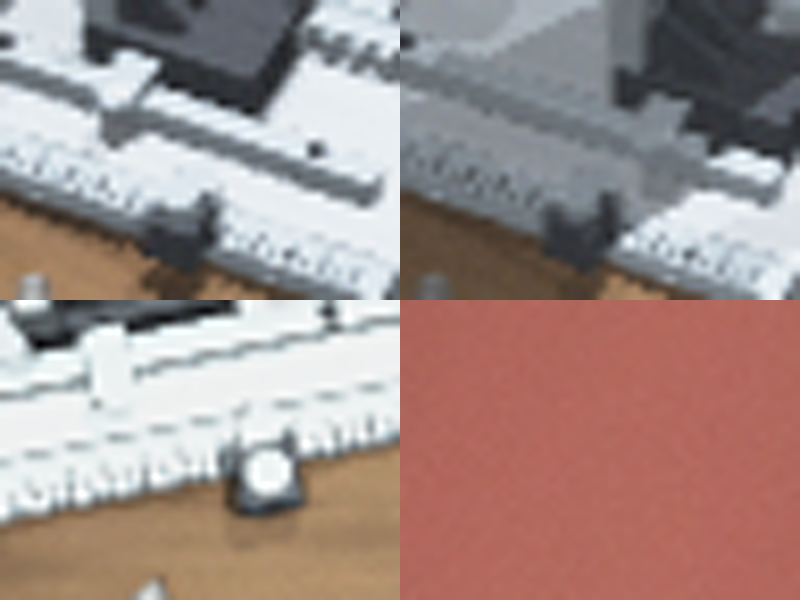

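```bash
cat > asc.py <<'E'
from h import *
from fit import J
import sys
q=[.5669,.049,.1782]
def rect(cam,im,z,xs,ys):
    X,Y=np.meshgrid(xs,ys,indexing='ij')
    uv=proj(cam,J(q,np.c_[X.ravel(),Y.ravel(),np.full(X.size,z)])).astype(np.float32).reshape(*X.shape,2)
    return cv2.remap(im,uv[...,0],uv[...,1],cv2.INTER_LINEAR)
if __name__=='__main__':
    cam,f=sys.argv[1:3]; im=cv2.cvtColor(np.load(f)['im'],cv2.COLOR_RGB2GRAY).astype(np.float32)
    xs=np.arange(-.024,-.084,-.002); ys=np.arange(-.09,.0,.0015)
    g=rect(cam,im,.036,xs,ys)
    print('y mm:',' '.join(f'{i}:{y*1000:.0f}' for i,y in enumerate(ys) if i%10==0))
    for x,r in zip(xs,g): print(f'{x*1000:5.0f}',''.join('%2x'%int(min(v,255)//8) for v in r))
E
python3 asc.py top pics/t0.npz; python3 asc.py scene pics/s0.npz
```

```text
y mm: 0:-90 10:-75 20:-60 30:-45 40:-30 50:-15
  -24 1c1c1d1d1e1d1d1c1c1d1d1d1d1d1d1c1c1d1d1e1e1a12 c a a a b d c a 9 9 a b c c a 9 8 8 a171d1e1e1e1e1e1912 b 8 7 5 7 9 91016
  -26 1c1d1d1d1d1c17181b1d1d1d1d1d1c1c1d1d1d1d1d1c18181a1c1d1c1c1917191b1d1d1b1917181a1c1a1b1d1e1e1e1e1e1c191616181b1c1a171719
  -28 1d1d1d1e1c1810 f151b1d1e1d1d1d1d1d1d1d1d1d1d1d1d1e1e1e1e1e1e1d1d1e1e1e1e1e1d1d1e1e1c1c1d1d1d1e1e1d1c1d1d1d1d1e1e1e1c1c1b
  -30 1e1e1e1e1d16 e c141b1e1e1e1e1e1e1e1e1e1e1e1e1e1e1e1e1e1e1e1e1e1e1e1e1e1e1e1e1e1e1e1d1d1d1d1d1d1e1d1a1b1d1e1e1e1e1e1e1e1d
  -32 1c1b1c1d1e191411171b1d1e1e1e1c1c1c1d1d1e1e1d1c1c1c1d1e1e1d1c1c1c1d1e1e1e1c1c1c1d1d1d1e1e1d1d1d1d1d191a1b1c1c1d1e1e1e1d1c
  -34 151618191813 e f131719181614141617181818151315161819181614141617191816141416171918171b1d1d1d1d1e1e1813131617191816141315
  -36 191717191a1a1a1a181618191a1a1a191717191a1a1a19171718191a1a1a17161819191a1a18161718161a1d1d1e1e1e1e1a1415161618191a1a1a18
  -38 1d1d1d1d1d1d1e1d1d1d1d1d1d1d1d1d1d1d1d1d1d1d1d1d1d1d1d1d1d1d1d1d1d1d1d1d1d1d1d1d1d1b1c1d1d1e1e1e1d1c1a1c1d1d1d1d1d1d1d1d
  -40 1e1e1e1e1e1e1e1e1e1e1e1e1e1e1e1
[... 5913 characters left out ...]
214171a1a1918191c1b1b1814171a1a1a1b1715181b1b1b1a18171a1c1b1a1516
  -74 11151b19191b1814181a19191b1510 b 8 6 8 b c c d d e d b d1014181b1815191b17181817171a1a191916161819191b1914181c1918191817
  -76 171a1a17191a16151819191b1913 c 6 6 6 9 b c c c c c c c c e12171814161b1917181a19191a1716191917171719191615191b1918191a1a
  -78 1417181615141313131315171510 a 7 5 6 8 9 a b b b a a b c d10141514141516161513141615111215151413131415161515151616141316
  -80  f f111110 f f10 f f e f10 e a 7 6 6 7 7 7 8 8 8 7 7 8 a b d e101010 f101110 f f1010 f f f101010 f f f101110 f1011 f f f
  -82  f10 f e e e d d e e e d d e b 8 6 6 6 6 6 6 6 6 6 6 7 9 b c d d e e e e e e e e e e e e e e e e f10 f e e e e d d e e e
```

Emit:
drive_tool(
  series=[
    {"slide": [-0.0076,0.0074,0],"delta_rot": [0,0,0],"gripper": 1},
    {"slide": [-0.0164,0.0121,0],"delta_rot": [0,0,0],"gripper": 1},
    {"slide": [-0.0265,0.0153,0],"delta_rot": [0,0,0],"gripper": 1},
    {"slide": [-0.036,0.0165,0],"delta_rot": [0,0,0],"gripper": 1},
    {"slide": [-0.041,0.0164,0],"delta_rot": [0,0,0],"gripper": 1},
  ],
)

```text
time: 7.48
eef_pos: [0.5957, -0.0671, 0.0468]
tool_rot: [[-0.345, -0.939, 0.002], [-0.939, 0.345, 0.001], [-0.002, -0.001, -1.0]]
wrist_force: [6.3, 2.7, 4.3]
opening: 0.0154
grasp_force: 39.8
```

Emit:
drive_tool(
  series=[
    {"slide": [-0.003,-0.0003,0],"delta_rot": [0,0,0],"gripper": 1},
    {"slide": [-0.004,-0.0004,0],"delta_rot": [0,0,0],"gripper": 1},
    {"slide": [-0.004,-0.0004,0],"delta_rot": [0,0,0],"gripper": 1},
  ],
)

```text
time: 7.85
eef_pos: [0.5917, -0.0674, 0.0468]
tool_rot: [[-0.345, -0.939, 0.002], [-0.939, 0.345, 0.001], [-0.002, -0.001, -1.0]]
wrist_force: [3.6, 3.5, 5.5]
opening: 0.0152
grasp_force: 39.8
```

```bash
python3 circ.py .5983 -.1222; python3 stop.py 8
```

```text
7.85 [ 0.5917 -0.0674  0.0468] [3.6 3.5 5.5] [ 0.53 -0.81  0.02] 0.0152
r 0.0552 ang 96.8
top stop shift mm (-100.0, np.float32(0.31781325))
scene stop shift mm (np.float32(-34.900963), np.float32(0.8477145))
```

Emit:
drive_tool(
  series=[
    {"slide": [0,0,0],"delta_rot": [0,0,0],"gripper": 0.4},
    {"slide": [0,0,0],"delta_rot": [0,0,0],"gripper": 0.1},
    {"slide": [0,0,0.04],"delta_rot": [0,0,0],"gripper": 0},
    {"slide": [0,0,0.1],"delta_rot": [0,0,0],"gripper": 0},
    {"slide": [-0.01,0.03,0.15],"delta_rot": [0,0,5],"gripper": 0},
  ],
)

```text
time: 8.57
eef_pos: [0.5809, -0.0392, 0.1976]
tool_rot: [[-0.263, -0.965, -0.001], [-0.965, 0.263, -0.0], [0.0, 0.001, -1.0]]
wrist_force: [1.2, -0.4, -0.8]
opening: 0.043
grasp_force: 0.0
```

Emit:
drive_tool(
  series=[
    {"slide": [-0.012,0.055,0.01],"delta_rot": [0,0,8],"gripper": 0.5},
    {"slide": [-0.024,0.11,0.01],"delta_rot": [0,0,16],"gripper": 1},
    {"slide": [-0.036,0.165,0.01],"delta_rot": [0,0,25],"gripper": 1},
    {"slide": [-0.047,0.22,0.01],"delta_rot": [0,0,25],"gripper": 1},
    {"slide": [-0.058,0.275,0.01],"delta_rot": [0,0,25],"gripper": 1},
  ],
)

```text
time: 9.2
eef_pos: [0.5222, 0.2383, 0.2058]
tool_rot: [[0.17, -0.985, -0.001], [-0.985, -0.17, -0.0], [0.0, 0.001, -1.0]]
wrist_force: [0.1, 1.1, -0.2]
opening: -0.0001
grasp_force: 0.0
```

Emit:
drive_tool(
  series=[
    {"slide": [-0.003,0.055,0],"delta_rot": [0,0,0],"gripper": 1},
    {"slide": [-0.006,0.085,0],"delta_rot": [0,0,0],"gripper": 1},
    {"slide": [-0.006,0.085,0],"delta_rot": [0,0,0],"gripper": 1},
  ],
)

```text
time: 9.57
eef_pos: [0.5161, 0.3233, 0.2053]
tool_rot: [[0.173, -0.985, -0.002], [-0.985, -0.173, -0.001], [0.0, 0.002, -1.0]]
wrist_force: [0.5, -0.4, -0.7]
opening: -0.0002
grasp_force: 0.0
```

```bash
python3 - <<'E'
from h import *
s=monitor.get_state(); print(s['time'],s['eef_pos'].round(4),s['opening'])
ims=[]; ss=[]
for i in range(3):
    ims.append(vision.get_image('top')[0].astype(np.float32)); ss.append(vision.get_image('scene')[0].astype(np.float32))
np.savez('pics/t9.npz',im=np.mean(ims,0)); np.savez('pics/s9.npz',im=np.mean(ss,0))
E
sed -i 's/np.load(f)\[.im.\]/np.load(f)["im"].astype(np.float32)/' asc.py
python3 asc.py top pics/t9.npz|head -24
```

```text
9.575 [0.5161 0.3233 0.2053] -0.00018134724847281228
y mm: 0:-90 10:-75 20:-60 30:-45 40:-30 50:-15
  -24  e b a a b c d b b a a b b d d b b 9 e1c1e1e1e1e1e1e1610 d c b a 7 a e13191c1c1d1d1d1d1d1d1d1d1e1e1d1c1b1b1d1d1e1e1d1c1c
  -26 19191a1d1e1c161415191c1e1d1c1a18191b1d1e1e1e1e1e1e1e1d1b1c19181a1c1d1b1b1b1b1c1c1c1d1d1d1d1d1d1d1d1d1c1b1c1d1d1d1d1c1c1c
  -28 1e1e1e1e1d1a1110151b1e1e1e1e1e1e1e1e1e1e1e1e1e1e1e1d1d1c1d1e1e1e1e1e1d1d1c1c1d1d1d1d1d1d1d1d1e1e1d1d1d1d1d1d1e1d1d1d1d1d
  -30 1e1e1e1e1d17 f c151b1e1e1e1e1e1e1e1e1e1e1e1e1e1e1e1d1d1d1e1e1e1e1e1e1e1e1e1e1e1e1e1e1e1e1e1e1e1e1e1e1e1e1e1e1e1e1e1e1e1e
  -32 1c1c1d1e1f1a1511181c1e1e1e1e1d1c1c1d1e1e1e1e1e1e1e1d1b1d1d1d1c1c1e1e1e1e1d1c1c1d1e1e1e1d1c1c1d1e1e1e1e1d1c1c1e1e1e1e1d1c
  -34 1517181a1914 f f14181919171514161718191d1e1e1e1e1e1d1815131517181919171414161719191815141617191a1816141517181a1917141416
  -36 1a1817191a1b1b1b1917191a1b1b1b191716181d1e1e1e1e1e1e18161a1a1817191a1a1b1b1917181a1a1a1b1a1818191a1b1b1a1817191a1b1b1a19
  -38 1e1e1d1d1e1e1e1e1e1e1d1e1e1e1e1e1d1d1d1d1e1e1e1e1e1e1a151b1d1e1e1d1d1d1e1e1e1e1d1d1d1d1e1e1e1d1d1e1e1e1e1
[... 1220 characters left out ...]
617191b1e1e1e1e1d1c1b1d1e1d1e1c1c1e1e1d1e1d1c1b1d1e1e1e1c1b1d1e1e
  -60 1c1c1e19181d1c1d1d191a1d1d1d1c1e1913 d1215161515171815111112141c1d1c1e1c1b1d1e1d1c1d1b181c1c1b1d1c1b1c1d1d1c1d1c181c1c1b
  -62 1b1c1e1a171d1c1b1e19181e1d1c1d1f1a12 e1016191b1b181511 d f10 f1a1d1b1d1d1b1e1d1c1b1d1c161b1d1b1d1c1a1d1e1d1b1d1d171b1d1b
  -64 14171919171918141717161b19161718161111151d1e1e1e1e1b15 e d e10181d1819181617191b1c1c1a1315191b1c1b171818161a1d1d16161916
  -66  f101010 f1111 f1010 e1011 e1010 f e131d1e1e1e1e1e1d18 f a a d111410 f11 f f1011121312 f f10111213101011 f11141411 f11 f
  -68 101010 f f f f1010 f f e f f e e e d101c1e1e1e1e1e1f18 f 8 8 b e e d d d d d d d d d d d d d d d d d d e e e e d e e f e
```

```bash
cat > tip.py <<'E'
from h import *
np.set_printoptions(precision=4,suppress=True)
def cloud(cam,d):
    c=vision.get_calibration(cam);K=np.array(c['intrinsics']);T=np.array(c['T'])
    v,u=np.where(d>0); p=cv2.undistortPoints(np.c_[u,v].astype(np.float64)[:,None],K,np.array(c['dist'],float))[:,0]
    return T[:3,3]+(np.c_[p[:,0],-p[:,1],-np.ones(len(p))]*d[v,u][:,None])@T[:3,:3].T
def jig(P,q=[.5669,.049,.1782]):
    P=P-[q[0],q[1],0]; c,s=np.cos(q[2]),np.sin(q[2]); return np.c_[c*P[:,0]+s*P[:,1],-s*P[:,0]+c*P[:,1],P[:,2]]
if __name__=='__main__':
    s=monitor.get_state(); print(s['time'],s['eef_pos'])
    t=jig(s['eef_pos'][None])[0]; print('tcp jig',t)
    im,d=vision.get_image('scene'); P=jig(cloud('scene',d))
    m=(abs(P[:,0]-t[0])<.04)&(abs(P[:,1]-t[1])<.04)&(P[:,2]>.03); A=P[m]
    for z in np.arange(.0,.30,.01):
        B=A[(A[:,2]>z)&(A[:,2]<=z+.01)]
        if len(B): print(z.round(2),len(B),B[:,:2].mean(0),B[:,:2].min(0),B[:,:2].max(0))
    m=(abs(P[:,0])<.01)&(P[:,2]>.03)&(P[:,2]<.075)&(P[:,1]>.1); A=P[m]; print('last scene ymax',np.percentile(A[:,1],[50,95,99]))
    im,d=vision.get_image('top'); P=jig(cloud('top',d)); m=(abs(P[:,0])<.015)&(P[:,2]>.03)&(P[:,2]<.08)&(P[:,1]>.04)
    A=P[m]; print('last top y',np.percentile(A[:,1],[1,5,50,95,99]),'z',np.percentile(A[:,2],[50,95]))
E
python3 tip.py
```

```text
9.875 [0.5175 0.3207 0.2063]
tcp jig [-0.0004  0.2762  0.2063]
0.24 11 [-0.0062  0.2711] [-0.0122  0.2645] [0.0014 0.2819]
0.25 42 [-0.007  0.271] [-0.0169  0.263 ] [0.0135 0.2845]
0.26 47 [-0.0074  0.2707] [-0.0166  0.2623] [0.0124 0.2851]
0.27 41 [-0.0056  0.2697] [-0.0176  0.263 ] [0.012  0.2826]
0.28 30 [-0.0017  0.2667] [-0.0258  0.2626] [0.0318 0.272 ]
0.29 99 [-0.005   0.2684] [-0.0383  0.2605] [0.0388 0.2887]
last scene ymax [0.1723 0.4803 0.5523]
last top y [0.0831 0.0928 0.1633 0.4762 0.4844] z [0.0559 0.0699]
```

Emit:
drive_tool(
  series=[
    {"slide": [0,0,-0.06],"delta_rot": [0,0,0],"gripper": 1},
    {"slide": [0,0,-0.12],"delta_rot": [0,0,0],"gripper": 1},
    {"slide": [0,0,-0.165],"delta_rot": [0,0,0],"gripper": 1},
    {"slide": [0,0,-0.185],"delta_rot": [0,0,0],"gripper": 1},
    {"slide": [0,0,-0.185],"delta_rot": [0,0,0],"gripper": 1},
  ],
)

```text
time: 10.6
eef_pos: [0.5168, 0.3214, 0.0208]
tool_rot: [[0.17, -0.985, -0.001], [-0.985, -0.17, -0.0], [0.0, 0.001, -1.0]]
wrist_force: [0.1, -0.1, -0.6]
opening: 0.0001
grasp_force: 0.0
```

```bash
python3 tip.py
```

```text
10.6 [0.5168 0.3214 0.0208]
tcp jig [-0.001   0.277   0.0208]
0.05 1 [-0.0044  0.2765] [-0.0044  0.2765] [-0.0044  0.2765]
0.06 16 [-0.0053  0.2701] [-0.0148  0.2653] [0.0079 0.2806]
0.07 29 [-0.0071  0.2714] [-0.015   0.2644] [0.0134 0.283 ]
0.08 35 [-0.0059  0.2712] [-0.016   0.2634] [0.0101 0.2853]
0.09 21 [-0.0068  0.2684] [-0.0161  0.2643] [0.0068 0.2747]
0.1 44 [-0.0018  0.2687] [-0.032   0.2611] [0.0332 0.2868]
0.11 68 [-0.0041  0.2688] [-0.0397  0.2616] [0.0364 0.2888]
0.12 65 [-0.0031  0.2687] [-0.041   0.2584] [0.0386 0.2945]
0.13 56 [0.0015 0.2647] [-0.0402  0.2568] [0.0389 0.2783]
0.14 50 [-0.0065  0.2641] [-0.0406  0.2567] [0.0375 0.2797]
0.15 66 [-0.0113  0.2643] [-0.041   0.2565] [0.0295 0.2756]
0.16 70 [-0.0174  0.2652] [-0.041   0.2552] [0.0148 0.2825]
0.17 36 [-0.0315  0.2706] [-0.0403  0.2578] [-0.0161  0.2845]
0.18 26 [-0.0323  0.2681] [-0.0401  0.2419] [0.0075 0.2858]
0.19 111 [-0.0229  0.2577] [-0.041   0.2394] [0.0204 0.3016]
0.2 104 [-0.0229  0.2576] [-0.0407  0.2378] [0.0216 0.3066]
0.21 101 [-0.025   0.2595] [-0.0405  0.2394] [0.0117 0.3053]
0.22 122 [-0.022   0.2596] [-0.0396  0.2385] [0.025  0.3036]
0.23 153 [-0.0174  0.26  ] [-0.0377  0.2383] [0.0287 0.3069]
0.24 40 [-0.0227  0.2559] [-0.0403  0.2403] [0.0107 0.2954]
0.25 105 [-0.024   0.2566] [-0.0409  0.2378] [0.0166 0.3002]
0.26 80 [-0.0245  0.2547] [-0.0409  0.2373] [0.0166 0.3013]
0.27 104 [-0.0257  0.2569] [-0.041  0.237] [0.0236 0.3053]
0.28 126 [-0.0239  0.2567] [-0.041  0.237] [0.0298 0.3046]
0.29 117 [-0.0242  0.2568] [-0.041   0.2372] [0.0204 0.3029]
last scene ymax [0.1775 0.4815 0.5493]
last top y [0.0826 0.0913 0.155  0.2246 0.2667] z [0.0583 0.0707]
```

Emit:
drive_tool(
  series=[
    {"slide": [0,0,-0.012],"delta_rot": [0,0,0],"gripper": 1},
    {"slide": [0,0,-0.022],"delta_rot": [0,0,0],"gripper": 1},
    {"slide": [0.0018,-0.01,-0.022],"delta_rot": [0,0,0],"gripper": 1},
    {"slide": [0.0035,-0.02,-0.022],"delta_rot": [0,0,0],"gripper": 1},
    {"slide": [0.0035,-0.02,-0.022],"delta_rot": [0,0,0],"gripper": 1},
  ],
)

```text
time: 11.32
eef_pos: [0.5213, 0.3009, -0.0003]
tool_rot: [[0.169, -0.986, 0.0], [-0.986, -0.169, 0.0], [0.0, -0.0, -1.0]]
wrist_force: [-0.4, -0.1, -0.3]
opening: 0.0001
grasp_force: 0.0
```

Emit:
drive_tool(
  series=[
    {"slide": [0.0009,-0.005,0],"delta_rot": [0,0,0],"gripper": 1},
    {"slide": [0.0018,-0.01,0],"delta_rot": [0,0,0],"gripper": 1},
    {"slide": [0.0027,-0.015,0],"delta_rot": [0,0,0],"gripper": 1},
    {"slide": [0.0035,-0.02,0],"delta_rot": [0,0,0],"gripper": 1},
    {"slide": [0.0044,-0.025,0],"delta_rot": [0,0,0],"gripper": 1},
  ],
)

```text
time: 11.95
eef_pos: [0.5252, 0.2766, -0.0007]
tool_rot: [[0.17, -0.985, 0.0], [-0.985, -0.17, 0.0], [-0.0, -0.0, -1.0]]
wrist_force: [-0.4, 1.8, -0.7]
opening: -0.0001
grasp_force: 0.6
```

```bash
python3 tip.py | grep -v "^0\.[12]"
```

```text
11.95 [ 0.5252  0.2766 -0.0007]
tcp jig [-0.0007  0.2314 -0.0007]
0.03 46 [-0.0247  0.212 ] [-0.0381  0.1916] [0.0326 0.2357]
0.04 34 [-0.014   0.2148] [-0.022   0.1926] [-0.0052  0.2387]
0.05 70 [-0.0097  0.2166] [-0.0217  0.1915] [0.0122 0.2397]
0.06 62 [-0.006   0.2097] [-0.0196  0.1914] [0.0126 0.2394]
0.07 25 [-0.0056  0.2184] [-0.0158  0.1922] [0.009  0.2304]
0.08 46 [-0.002   0.2238] [-0.034   0.2189] [0.0308 0.2418]
0.09 60 [-0.0047  0.2259] [-0.0396  0.2189] [0.0354 0.247 ]
last scene ymax [0.1712 0.4803 0.5521]
last top y [0.0692 0.0782 0.1463 0.5435 0.5509] z [0.0568 0.0702]
```

Emit:
drive_tool(
  series=[
    {"slide": [0.0018,-0.01,0],"delta_rot": [0,0,0],"gripper": 1},
    {"slide": [0.0035,-0.02,0],"delta_rot": [0,0,0],"gripper": 1},
    {"slide": [0.0053,-0.03,0],"delta_rot": [0,0,0],"gripper": 1},
    {"slide": [0.0071,-0.04,0],"delta_rot": [0,0,0],"gripper": 1},
    {"slide": [0.0085,-0.048,0],"delta_rot": [0,0,0],"gripper": 1},
  ],
)

```text
time: 12.68
eef_pos: [0.5337, 0.2287, -0.0006]
tool_rot: [[0.17, -0.985, -0.0], [-0.985, -0.17, 0.002], [-0.002, -0.0, -1.0]]
wrist_force: [-1.3, 9.9, 0.9]
opening: -0.0006
grasp_force: 5.0
```

Emit:
drive_tool(
  series=[
    {"slide": [0.0009,-0.005,0],"delta_rot": [0,0,0],"gripper": 1},
    {"slide": [0.0018,-0.01,0],"delta_rot": [0,0,0],"gripper": 1},
    {"slide": [0.0027,-0.015,0],"delta_rot": [0,0,0],"gripper": 1},
    {"slide": [0.0035,-0.02,0],"delta_rot": [0,0,0],"gripper": 1},
    {"slide": [0.0044,-0.025,0],"delta_rot": [0,0,0],"gripper": 1},
  ],
)

```text
time: 13.3
eef_pos: [0.5377, 0.2053, -0.0007]
tool_rot: [[0.171, -0.985, -0.0], [-0.985, -0.171, 0.004], [-0.004, -0.0, -1.0]]
wrist_force: [-0.5, 10.5, 0.8]
opening: -0.0001
grasp_force: 5.3
```

```bash
python3 tip.py | grep -v "^0\.[12]"; python3 stop.py 10
```

```text
13.3 [ 0.5377  0.2053 -0.0007]
tcp jig [-0.0011  0.159  -0.0007]
0.03 55 [-0.0261  0.1469] [-0.0369  0.1195] [0.0305 0.1965]
0.04 37 [-0.015   0.1426] [-0.0234  0.1212] [-0.0056  0.1672]
0.05 72 [-0.0099  0.1435] [-0.0228  0.1205] [0.0126 0.1672]
0.06 65 [-0.0072  0.1361] [-0.0173  0.1195] [0.007  0.1649]
0.07 17 [-0.0065  0.1472] [-0.0236  0.1287] [0.0092 0.1534]
0.08 42 [-0.002  0.15 ] [-0.0337  0.144 ] [0.029  0.1696]
0.09 62 [-0.0069  0.1518] [-0.0407  0.1446] [0.0352 0.1698]
last scene ymax [0.1486 0.5384 0.5523]
last top y [0.0486 0.0568 0.1163 0.546  0.5526] z [0.061  0.0708]
top stop shift mm (np.float32(-35.000137), np.float32(0.90345097))
scene stop shift mm (np.float32(-35.07007), np.float32(0.95018923))
```

Emit:
drive_tool(
  series=[
    {"slide": [0.0008,-0.0045,0],"delta_rot": [0,0,0],"gripper": 1},
    {"slide": [0.0016,-0.009,0],"delta_rot": [0,0,0],"gripper": 1},
    {"slide": [0.0024,-0.0135,0],"delta_rot": [0,0,0],"gripper": 1},
    {"slide": [0.0032,-0.018,0],"delta_rot": [0,0,0],"gripper": 1},
    {"slide": [0.0039,-0.022,0],"delta_rot": [0,0,0],"gripper": 1},
  ],
)

```text
time: 14.12
eef_pos: [0.5416, 0.1832, -0.0007]
tool_rot: [[0.171, -0.985, -0.0], [-0.985, -0.171, 0.003], [-0.003, -0.0, -1.0]]
wrist_force: [-1.1, 10.3, 1.4]
opening: -0.0003
grasp_force: 5.5
```

Emit:
drive_tool(
  series=[
    {"slide": [0.00015,-0.0008,0],"delta_rot": [0,0,0],"gripper": 1},
    {"slide": [0.0003,-0.0016,0],"delta_rot": [0,0,0],"gripper": 1},
  ],
)

```text
time: 14.38
eef_pos: [0.542, 0.181, -0.0007]
tool_rot: [[0.171, -0.985, -0.0], [-0.985, -0.171, 0.002], [-0.002, -0.0, -1.0]]
wrist_force: [-0.2, 8.3, 0.2]
opening: -0.0001
grasp_force: 4.4
```

Emit:
drive_tool(
  series=[
    {"slide": [0.00015,-0.0008,0],"delta_rot": [0,0,0],"gripper": 1},
    {"slide": [0.0003,-0.0016,0],"delta_rot": [0,0,0],"gripper": 1},
  ],
)

```text
time: 14.62
eef_pos: [0.5422, 0.18, -0.0007]
tool_rot: [[0.171, -0.985, -0.0], [-0.985, -0.171, 0.003], [-0.003, -0.0, -1.0]]
wrist_force: [-1.8, 10.5, 1.1]
opening: -0.0
grasp_force: 5.0
```

Emit:
drive_tool(
  series=[
    {"slide": [0.00015,-0.0008,0],"delta_rot": [0,0,0],"gripper": 1},
    {"slide": [0.0003,-0.0016,0],"delta_rot": [0,0,0],"gripper": 1},
  ],
)

```text
time: 14.88
eef_pos: [0.5425, 0.1784, -0.0007]
tool_rot: [[0.171, -0.985, -0.0], [-0.985, -0.171, 0.003], [-0.003, -0.0, -1.0]]
wrist_force: [-1.6, 10.2, 1.0]
opening: -0.0004
grasp_force: 5.2
```

Emit:
drive_tool(
  series=[
    {"slide": [0.00015,-0.0008,0],"delta_rot": [0,0,0],"gripper": 1},
    {"slide": [0.0003,-0.0016,0],"delta_rot": [0,0,0],"gripper": 1},
  ],
)

```text
time: 15.12
eef_pos: [0.5428, 0.1768, -0.0007]
tool_rot: [[0.171, -0.985, -0.0], [-0.985, -0.171, 0.003], [-0.003, -0.0, -1.0]]
wrist_force: [-1.8, 10.3, 2.4]
opening: -0.0
grasp_force: 5.0
```

```bash
python3 - <<'E'
from tip import *
s=monitor.get_state(); print(s['time'],s['eef_pos'],s['wrist_force'],jig(s['eef_pos'][None]))
A=[]
for i in range(6): A.append(jig(cloud('top',vision.get_image('top')[1])))
P=np.vstack(A)
# height profile along centre line
for y in np.arange(-.06,.03,.003):
    m=(abs(P[:,0])<.008)&(abs(P[:,1]-y)<.0015); print(round(y*1000),(P[m,2].mean()*1000).round(1),end=' | ')
E
```

```text
15.125 [ 0.5428  0.1768 -0.0007] [-1.8326 10.2596  2.3706] [[-0.0011  0.1301 -0.0007]]
-60 51.2 | -57 52.1 | -54 56.6 | -51 51.2 | -48 60.3 | -45 79.3 | -42 79.5 | -39 79.4 | -36 25.7 | -33 33.4 | -30 43.7 | -27 44.5 | -24 45.1 | -21 46.4 | -18 46.7 | -15 48.5 | -12 48.7 | -9 50.0 | -6 51.4 | -3 51.7 | 0 52.8 | 3 53.4 | 6 54.5 | 9 54.7 | 12 55.3 | 15 78.9 | 18 96.4 | 21 102.2 | 24 105.1 | 27 114.1 |
```

Emit:
drive_tool(
  series=[
    {"slide": [0.00015,-0.0008,0],"delta_rot": [0,0,0],"gripper": 1},
    {"slide": [0.0003,-0.0016,0],"delta_rot": [0,0,0],"gripper": 1},
    {"slide": [0.0004,-0.0024,0],"delta_rot": [0,0,0],"gripper": 1},
  ],
)

```text
time: 15.8
eef_pos: [0.5432, 0.1744, -0.0007]
tool_rot: [[0.171, -0.985, -0.0], [-0.985, -0.171, 0.003], [-0.003, -0.0, -1.0]]
wrist_force: [-0.8, 9.9, 0.7]
opening: 0.0001
grasp_force: 5.0
```

Emit:
drive_tool(
  series=[
    {"slide": [0.00013,-0.0007,0],"delta_rot": [0,0,0],"gripper": 1},
    {"slide": [0.00026,-0.0014,0],"delta_rot": [0,0,0],"gripper": 1},
  ],
)

```text
time: 16.05
eef_pos: [0.5434, 0.173, -0.0007]
tool_rot: [[0.171, -0.985, -0.0], [-0.985, -0.171, 0.003], [-0.003, 0.0, -1.0]]
wrist_force: [-1.4, 9.9, 1.5]
opening: -0.0
grasp_force: 5.0
```

Emit:
drive_tool(
  series=[
    {"slide": [0.00013,-0.0007,0],"delta_rot": [0,0,0],"gripper": 1},
  ],
)

```text
time: 16.18
eef_pos: [0.5435, 0.1728, -0.0007]
tool_rot: [[0.171, -0.985, -0.001], [-0.985, -0.171, 0.004], [-0.004, -0.0, -1.0]]
wrist_force: [-1.2, 15.2, 2.6]
opening: 0.0
grasp_force: 7.2
```

Emit:
drive_tool(
  series=[
    {"slide": [0.00013,-0.0007,0],"delta_rot": [0,0,0],"gripper": 1},
  ],
)

```text
time: 16.3
eef_pos: [0.5435, 0.1728, -0.0007]
tool_rot: [[0.172, -0.985, -0.001], [-0.985, -0.172, 0.005], [-0.005, -0.0, -1.0]]
wrist_force: [-1.6, 17.6, 2.6]
opening: -0.0002
grasp_force: 8.9
```

Emit:
drive_tool(
  series=[
    {"slide": [0.0001,-0.0004,0],"delta_rot": [0,0,0],"gripper": 1},
    {"slide": [0.0001,-0.0004,0],"delta_rot": [0,0,0],"gripper": 1},
  ],
)

```text
time: 16.55
eef_pos: [0.5435, 0.1728, -0.0006]
tool_rot: [[0.172, -0.985, -0.001], [-0.985, -0.172, 0.006], [-0.006, -0.0, -1.0]]
wrist_force: [-2.9, 17.6, 2.4]
opening: -0.0002
grasp_force: 8.8
```

Emit:
drive_tool(
  series=[
    {"slide": [0.0001,-0.0004,0],"delta_rot": [0,0,0],"gripper": 1},
    {"slide": [0.0001,-0.0004,0],"delta_rot": [0,0,0],"gripper": 1},
  ],
)

```text
time: 16.8
eef_pos: [0.5435, 0.1728, -0.0007]
tool_rot: [[0.173, -0.985, -0.001], [-0.985, -0.173, 0.006], [-0.006, -0.0, -1.0]]
wrist_force: [-3.1, 18.9, 2.7]
opening: 0.0002
grasp_force: 9.8
```

Emit:
drive_tool(
  series=[
    {"slide": [0,-0.0002,0],"delta_rot": [0,0,0],"gripper": 1},
  ],
)

```text
time: 16.92
eef_pos: [0.5435, 0.1728, -0.0006]
tool_rot: [[0.173, -0.985, -0.001], [-0.985, -0.173, 0.007], [-0.007, -0.0, -1.0]]
wrist_force: [-2.6, 20.9, 2.5]
opening: -0.0
grasp_force: 10.5
```

Emit:
drive_tool(
  series=[
    {"slide": [0.0001,-0.0003,0],"delta_rot": [0,0,0],"gripper": 1},
    {"slide": [0.0001,-0.0003,0],"delta_rot": [0,0,0],"gripper": 1},
  ],
)

```text
time: 17.18
eef_pos: [0.5435, 0.1727, -0.0006]
tool_rot: [[0.173, -0.985, -0.001], [-0.985, -0.173, 0.007], [-0.007, -0.0, -1.0]]
wrist_force: [-2.1, 22.0, 2.6]
opening: -0.0002
grasp_force: 10.9
```

```bash
python3 - <<'E'
from h import *
f=[]
for i in range(8):
    vision.get_image('top'); f.append(monitor.get_state()['wrist_force'])
f=np.array(f); print(f.mean(0),f.std(0),monitor.get_state()['time'])
E
python3 stop.py 11
```

```text
[-2.86764582 21.37040595  2.41230675] [0.2569817  0.41988429 0.7380879 ] 17.575
top stop shift mm (np.float32(-35.235275), np.float32(0.89120877))
scene stop shift mm (np.float32(-35.062866), np.float32(0.94907594))
```

Emit:
drive_tool(
  series=[
    {"slide": [0.0001,-0.0003,0],"delta_rot": [0,0,0],"gripper": 1},
    {"slide": [0.0001,-0.0003,0],"delta_rot": [0,0,0],"gripper": 1},
    {"slide": [0.0001,-0.0003,0],"delta_rot": [0,0,0],"gripper": 1},
    {"slide": [0.0001,-0.0003,0],"delta_rot": [0,0,0],"gripper": 1},
  ],
)

```text
time: 18.18
eef_pos: [0.5436, 0.1728, -0.0006]
tool_rot: [[0.173, -0.985, -0.001], [-0.985, -0.173, 0.008], [-0.008, -0.0, -1.0]]
wrist_force: [-2.9, 23.1, 2.8]
opening: 0.0003
grasp_force: 11.6
```

```bash
python3 - <<'E'
from h import *
f=[]
for i in range(6):
    vision.get_image('top'); f.append(monitor.get_state()['wrist_force'])
f=np.array(f); print(f.mean(0),f.std(0),monitor.get_state()['time'])
E
```

```text
[-3.32398141 23.19784532  2.41514898] [0.54865205 0.31624166 0.2821988 ] 18.475
```

Emit:
drive_tool(
  series=[
    {"slide": [-0.0004,0.002,0],"delta_rot": [0,0,0],"gripper": 1},
    {"slide": [-0.0012,0.007,0],"delta_rot": [0,0,0],"gripper": 1},
    {"slide": [-0.0044,0.025,0],"delta_rot": [0,0,0],"gripper": 1},
    {"slide": [-0.0088,0.05,0],"delta_rot": [0,0,0],"gripper": 1},
    {"slide": [-0.0142,0.08,0.03],"delta_rot": [0,0,0],"gripper": 1},
  ],
)

```text
time: 19.1
eef_pos: [0.5279, 0.249, 0.0271]
tool_rot: [[0.169, -0.986, -0.005], [-0.986, -0.169, -0.001], [0.001, 0.005, -1.0]]
wrist_force: [1.0, 0.3, -0.2]
opening: -0.0
grasp_force: 0.0
```

Emit:
drive_tool(
  series=[
    {"slide": [0,0,0.05],"delta_rot": [0,0,0],"gripper": 1},
    {"slide": [0,0,0.11],"delta_rot": [0,0,0],"gripper": 1},
    {"slide": [0,0.05,0.16],"delta_rot": [0,0,0],"gripper": 1},
    {"slide": [0,0.05,0.16],"delta_rot": [0,0,0],"gripper": 1},
  ],
)

```text
time: 19.6
eef_pos: [0.5314, 0.3015, 0.1933]
tool_rot: [[0.172, -0.985, 0.006], [-0.985, -0.172, 0.002], [-0.001, -0.006, -1.0]]
wrist_force: [0.6, -0.7, -1.1]
opening: 0.0002
grasp_force: 0.0
```

```bash
python3 stop.py 12; python3 - <<'E'
from tip import *
s=monitor.get_state(); print(s['time'],s['eef_pos'],s['wrist_force'])
A=[];I=[]
for i in range(5):
    im,d=vision.get_image('top'); A.append(jig(cloud('top',d))); I.append(im.astype(np.float32))
np.savez('pics/t13.npz',im=np.mean(I,0)); P=np.vstack(A)
for y in np.arange(-.051,-.02,.003):
    m=(abs(P[:,0])<.008)&(abs(P[:,1]-y)<.0015); print(round(y*1000),(P[m,2].mean()*1000).round(1),end=' | ')
E
python3 asc.py top pics/t13.npz|sed -n '6,20p'|cut -c1-80
```

```text
top stop shift mm (np.float32(-35.290245), np.float32(0.89750874))
scene stop shift mm (np.float32(-35.063698), np.float32(0.95019376))
19.7 [0.5302 0.2997 0.1896] [ 0.0206 -0.961  -0.7057]
-51 51.4 | -48 60.9 | -45 79.0 | -42 79.5 | -39 79.4 | -36 46.1 | -33 42.8 | -30 44.9 | -27 45.5 | -24 46.8 | -21 47.4 |   -32 1c1c1d1e1f1a1512181c1e1e1e1e1d1c1c1c1d1e1e1e1e1e1e1d1b1d1e1d1c1d1e1e1e1e1d
  -34 1617191a1914 f1014181a19181515171817191d1e1e1e1e1e1d1714131517181a19181515
  -36 1b18181a1a1b1b1b1917191a1b1b1b1a1817191d1e1e1e1e1e1e18161a1a1917191a1a1b1b
  -38 1e1e1e1e1e1e1e1e1e1e1e1e1e1e1e1e1e1d1d1e1e1e1e1e1e1e1a161b1d1e1e1e1d1d1e1e
  -40 1e1e1e1e1e1e1e1e1e1e1e1e1e1e1e1e1e1e1e1e1e1e1e1e1e1c19181c1e1e1e1e1e1e1e1e
  -42 1e1e1e1e1e1e1e1e1e1e1e1e1e1e1e1e1e1e1d1d1c1d1e1e1c19171b1d1e1e1e1e1e1e1e1e
  -44 1e1e1e1e1e1e1e1e1e1e1e1e1e1e1e1e1e1e1e1d1b1b1a18191c1d1d1e1e1e1e1e1e1e1e1e
  -46 1e1e1e1e1e1e1e1e1e1e1e1e1e1e1e1e1e1e1e1e1d1c1b1b1c1e1e1e1e1e1e1e1e1e1e1e1e
  -48 1e1e1e1e1e1e1e1e1e1e1e1e1e1e1e1e1e1e1e1e1e1e1d1c1b1d1e1e1e1e1e1e1e1e1e1e1e
  -50 1c1b1a1a1b1d1d1d1c1b1a1a1c1d1d1c1b1a191b1d1e1e1c19191a1d1d1d1c1b1a1a1c1d1d
  -52 1c1a1a1b1c1d1d1c1b1b1b1c1d1d1d1b1a1b1b1d1e1e1e1e1c1b1b1d1d1c1b1b1b1c1d1d1c
  -54 1e1d1d1e1e1e1e1e1d1d1d1e1e1e1e1d1d1d1e1e1e1e1e1e1e1d1c1d1e1e1d1d1e1e1e1e1e
  -56 1e1e1e1d1e1e1e1e1e1e1e1e1e1e1e1e1d1c1c1e1e1e1e1e1e1e1a1b1e1d1d1e1e1e1e1e1d
  -58 1e1e1e1b1c1d1d1d1e1d1d1d1e1e1e1e1c18151a1c1d1e1e1d1d181618191b1e1e1e1e1d1c
  -60 1c1c1e19191d1c1d1e1a1b1d1e1d1d1e1913 e1315161616181815111212141c1d1d1e1c1b
```

The pointer is still level with the mark, the toe is against the stop and the arm is clear, so I'm handing in.

```bash
python3 -c "
from bench import bot
print(bot.hand_in())"
```

```text
the job is handed in; nothing more can be done
None
```

I handed the job in at about 20 s: the stop's pointer measured within about 1 mm of the mark, approached towards the last. The last was pressed with an estimated 13–17 N at the stop, worked out from the wrist force, and left with its toe against the stop's face; the hand-in gave no verdict.

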